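# Hold a hand loupe in focus over a fossil

## Task

Lift the dust cover off the fossil on the viewing stand and stand it upright on the bare bench, let go of it, and only then take the loupe by its handle from its wooden rest. Hold the loupe level over the middle of the fossil with its lens at the height of the pointer on the gauge post, clear of the stand, and finish there still holding it steady. Do not shift the pointer, and leave the jar, the slide box and the glass dish where they are.

Things in the scene. Friction and masses are not known exactly. Their poses are not given: they have to be found in the camera images.
- station: Viewing stand, fixed: grey plate 165 x 100 x 12 mm, on it a black stage disc (72 mm across, top 18 mm above the bench) with a spiral fossil about 40 mm across. Origin at bench height under the fossil's middle, z up, x towards the gauge post: the plate spans x -50 to +115, y -50 to +50 mm. The steel post, 10 mm thick, stands at x +95 mm; its top is 170 mm above the bench.
- specimen (a point): Top of the fossil at its middle, 30 mm above the bench; the lens belongs straight above it. Axes as the stand's.
- pointer_tip (a point): Tip of the black pointer, a rod 5 mm thick on a collar (22 mm across) held on the gauge post by friction; it points at the fossil's side and ends 60 mm (level distance) from the vertical through the fossil's middle. Its height, 100 to 150 mm above the bench, differs each time and is the focal height for the lens's middle plane. Axes as the stand's.
- cover_knob (a point): Centre of the steel knob (upright, 18 mm across, 26 mm tall) on the grey dust cover: a loose upturned cup 62 mm across, 36 mm tall (62 mm with knob), about 80 g, standing on the stage disc and hiding the fossil without touching it. This point is 49 mm above the cover's rim and 13 mm above its flat top. z is the cover's upward axis.
- rest: Wooden loupe rest, fixed: base 130 x 60 x 6 mm with two cross ribs 50 mm wide, 12 mm thick, tops 30 mm above the bench. Origin at bench height under the gap between the ribs, x along the handle towards the lens. Ribs at x +34 and -52 mm; between them the space under the handle is free down to the base.
- loupe_grip (a point): Grip point of the loose black loupe (about 90 g): mid-height of the handle, near the centre of mass, 38 mm above the bench at the start. Handle 110 long, 18 wide, 16 mm high, reaching 44 mm towards the lens and 66 mm the other way; then a round frame 68 mm across, 12 mm thick, with the glass. x points along the handle to the lens, z up, square to the lens.
- lens (a point): Centre of the loupe's lens (the middle of its thickness), 78 mm from loupe_grip along x, same height and axes.
- jar: Bystander: brown jar with a white cap, 60 mm across, 100 mm tall; origin at the centre of its underside.
- slide_box: Bystander: wooden slide box 77 x 102 x 35 mm; origin at the centre of its underside.
- petri: Bystander: low glass dish 76 mm across, 18 mm tall; origin at the centre of its underside.
Things that resemble listed ones, but are neither listed nor needed, are in the scene too. Of the things shaped like the part that bears loupe_grip, the black one is meant.

How it is judged (in metres and radians):
On the way, in this order (a step that is already met when the one before it is completed fails the run):
1. the dust cover stands upright on the bare bench, let go (height (world z) of cover_knob between 0.042 and 0.056 m and angle between cover_knob's own z axis and vertical below 0.15 rad and linear speed of cover below 0.02 m/s and contact force between cover and the fingers below 0.2 N), for 0.2 s.
2. then the loupe is lifted clear of its rest in the gripper (height (world z) of lens above 0.06 m and contact force between loupe and the fingers above 0.5 N and contact force between loupe and rest below 0.05 N), for 0.2 s.
At the end, for the whole second after the job is handed in: Gripper alone holds the loupe, still: lens centre within 6 mm of the pointer's height and 12 mm of straight above the fossil's middle, level within 0.12 rad (either face up), touching neither stand, rest nor cover; cover upright on the bench, let go, at rest (all of step 1 and z of lens in the frame of pointer_tip between -0.006 and 0.006 m and horizontal distance between lens and specimen below 0.012 m and (angle between lens's own z axis and vertical below 0.12 rad or angle between lens's own z axis and vertical above 3.0216 rad) and linear speed of loupe below 0.02 m/s and angular speed of loupe below 0.2 rad/s and contact force between loupe and the fingers above 0.5 N and contact force between loupe and station below 0.05 N and contact force between loupe and rest below 0.05 N and contact force between loupe and cover below 0.05 N); the arm keeps its last pose, push and grip.
It fails at once if the pointer was shifted on its post by more than 5 mm (distance of pointer_tip from where it was at the start of the episode above 0.005 m).
It fails at once if the jar was shifted by more than 25 mm (distance of jar from where it was at the start of the episode above 0.025 m).
It fails at once if the slide box was shifted by more than 25 mm (distance of slide_box from where it was at the start of the episode above 0.025 m).
It fails at once if the glass dish was shifted by more than 25 mm (distance of petri from where it was at the start of the episode above 0.025 m).
It also fails if it takes over 64 s, if anything falls off the work surface, if the arm or the gripper's body presses on something with over 40 N, if the wrist force passes 120 N, or if a joint passes its speed limit or range.

## Robot

A 6-joint arm with a two-finger parallel gripper is mounted at the origin on the work surface. World frame = base frame: x ahead of the robot, y to its left, z up, the work surface at z = 0. Lengths are in mm, angles in rad, forces in N, time in s.
With the tool pointing down it reaches from about 300 to 750 mm from the base axis. Payload 8.5 kg.
Tool frame: the origin (TCP) lies at the very end of the fingers, on their centre line; the grasp point (between the pads) lies 19 mm behind it; z points along the fingers, y is the line along which they close (so a half turn about z gives the same grasp; the last joint's range is limited). The gripper opens to 88 mm and grips with 3 to 60 N. Pads are 18 mm wide; open, the fingers measure 123 mm over their backs; the gripper's body (75 mm by 187 mm) begins 45 mm behind the grasp point.
Start: joints at [-1.403, 0.381, 1.297, -0, 1.464, -0.215], TCP at [205.429, -510.176, 238.748] pointing down, gripper open.
Joint ranges: [-3.11, 3.11], [-0.89, 2.33], [0.22, 2.48], [-1.42, 4.56], [0.17, 2.85], [-2.88, 2.88]. Speed limits (rad/s): [2.39, 2.39, 3.14, 3.14, 3.14, 3.14].

## Interface

Orientations are given as a rotation vector (axis times angle).
In Python, from workcell import * gives the robot as it stands. The module is installed in compiled form; this text tells all that it offers.
- The arm moves only by the shell command python3 -m handwheel 'ROWS'. ROWS is JSON, a list of rows, each an object with "jaw": the gripper's target within -1 to 1 (shut at 1, half-way at 0, fully open at -1); "slide": the shift along the tool's x, y, z in mm, a list of three; "yaw": the turn about the tool's z in rad. A call has 1 to 12 rows; each row is the pose to reach, as a shift and turn from the pose commanded when the call began, along the tool's axes at that moment; what a row does not reach only later rows make up. A row lasts 1/8 s, in which the tool goes at most 62.5 mm and 10.7 degrees, less where a joint would pass 70% of its speed; a pose out of reach is approached as far as the arm can. A call with a gripper value outside its range is refused whole. The fingers move at their own pace and stop on an object; the grip force is fixed at half the most. Time passes only in rows, so rows that repeat a pose let the fingers close. It gives the time, the measured TCP pose, the force, the opening and the grip force at its end, in the units of the state.
- read_state(): the state, without advancing time (a new reading comes with each control period).
- get_image(name): name is "scene" or "top" or "wrist"; returns the picture (384x512x3 uint8, red, green, blue); there is no depth.
- camera_info(name): a dict with "vertical_fov" (degrees; the focal length in pixels is half the picture's height over the tangent of half this angle, whatever the lens; pixels are square), "cx", "cy" (the principal point, pixels), "xyz" and "orientation" of the camera in the world; the wrist camera has in their place "mount" (4x4, takes a point from camera to tool coordinates, whose origin is the TCP and whose axes are the flange's). Camera axes: x right, y down, z forward; pixel columns grow to the right and rows downward; lengths in mm; the calibration is good to about 2 mm. The wrist camera is an equidistant fisheye: a pixel r from the principal point sees the ray r / f radians off the axis. A picture is of the moment at which its call begins: read the wrist's pose just before it. camera_info takes no time and is no camera call.
- job_done(): hands the job in; it is judged then, once.
Trained networks look in the newest picture that a camera, given by its name, has taken for a name from the list of things; names that differ only in an ending like _2 or _b are one class to them, and where a whole thing is asked for, a point or a joint stands for the part that bears it (a point fixed in the world has none). Each returns a list of dicts, best first, with "p" (0 to 1); they miss things now and then, are a little off and sometimes report something else, mostly with a low value. They report only what shows in the picture. A call takes as long as a camera call. They do not tell look-alikes from the thing itself.
- outline_of(camera, target): "pixels" (384x512 bool, what is visible of it) and "bbox" ([left, top, right, bottom] in pixels, round what is visible of it).
The state is a dict: "time_s": time; "qpos": joint angles; "qd": joint speeds; "joint_efforts": joint torques, N m; "tcp_pos": TCP position; "ee_rot": TCP orientation; "contact_force": force on the tool from outside, world axes, zero at the start; "torque": the same for the moment, N m; "grip_width": finger opening in mm; "grasp_force": force on a finger pad.
Only numpy, scipy, OpenCV 4.12 (cv2) and the standard library are available. Lean on these libraries where they do the work, as an engineer would, in place of code of your own. Each camera call takes 0.05 s, during which the arm holds its last target. There are 200 camera calls.

## Working session

There is one attempt and no reset: what is moved stays moved. The work goes in short steps, Python scripts to look and compute and a shell command to move; the robot and the scene stay as the last step left them, time stands still between calls to the robot, and variables do not carry over. Pictures are saved under pics/ and viewed, at most 10 in all, crops included, and the job is handed in when it is done.

```bash
mkdir -p pics; python3 - <<'E'
from workcell import *
import cv2,numpy as np
for n in("scene","top"):
    im=get_image(n); cv2.imwrite(f"pics/{n}0.png",cv2.cvtColor(im,cv2.COLOR_RGB2BGR)); print(n,camera_info(n))
    for t in("station","cover_knob","rest","loupe_grip","pointer_tip","jar","slide_box","petri"):
        for o in outline_of(n,t)[:4]:
            ys,xs=np.nonzero(o["pixels"]); print(t,round(o["p"],2),o["bbox"],xs.mean().round(1),ys.mean().round(1),len(xs))
s=read_state();print(s);print(camera_info("wrist"))
E
```

```text
scene {'vertical_fov': 53.631428079618985, 'cx': 252.80503448861447, 'cy': 199.36207620984672, 'xyz': array([1010.82843523,  288.47366455,  698.97633586]), 'orientation': array([-1.1119419 , -2.42423458,  0.93747965])}
station 0.92 [310.2, 251.7, 389.9, 328.8] 345.5 291.6 2892
cover_knob 0.71 [347.1, 245.6, 379.8, 281.7] 362.5 265.3 783
rest 0.89 [218.8, 176.9, 249.3, 218.5] 231.4 198.0 578
loupe_grip 0.91 [254.4, 202.2, 308.8, 258.4] 282.5 226.0 1004
loupe_grip 0.67 [187.3, 171.7, 243.3, 224.2] 211.4 201.4 901
loupe_grip 0.63 [177.8, 131.5, 234.8, 162.2] 201.4 145.5 659
pointer_tip 0.41 [339.9, 272.5, 350.6, 290.7] 343.6 282.5 148
jar 0.75 [201.1, 265.4, 239.1, 319.6] 219.8 291.7 1439
jar 0.62 [189.4, 172.6, 241.6, 221.8] 212.2 200.6 986
slide_box 0.87 [308.4, 171.8, 358.5, 214.6] 332.6 194.0 1270
petri 0.56 [278.8, 333.8, 315.5, 370.2] 296.5 349.6 1368
top {'vertical_fov': 42.29850295428708, 'cx': 253.87841471673534, 'cy': 193.5649615989214, 'xyz': array([ 327.84677367,  -48.20261005, 1344.21958863]), 'orientation': array([-2.09342025,  2.11932939, -0.22262432])}
station 0.92 [151.
[... 1235 characters left out ...]
,  238.75157384]), 'ee_rot': array([-3.08418595e+00, -5.97642943e-01, -1.78370653e-05]), 'contact_force': array([0.3212211 , 0.63462491, 0.8599388 ]), 'torque': array([ 0.01869446,  0.02032707, -0.02888014]), 'grasp_force': 0.0, 'grip_width': 88.05398278946394}
{'vertical_fov': 65.70646984690485, 'cx': 256.30539064782346, 'cy': 187.81096648724161, 'mount': array([[-6.91414609e-04, -9.52044796e-01, -3.05957886e-01,
         8.08150526e+01],
       [ 9.99999260e-01, -9.64526596e-04,  7.41469461e-04,
        -4.32197828e-01],
       [-1.00101666e-03, -3.05957147e-01,  9.52044759e-01,
        -1.44800551e+02],
       [ 0.00000000e+00,  0.00000000e+00,  0.00000000e+00,
         1.00000000e+00]])}
```

View pics/scene0.png

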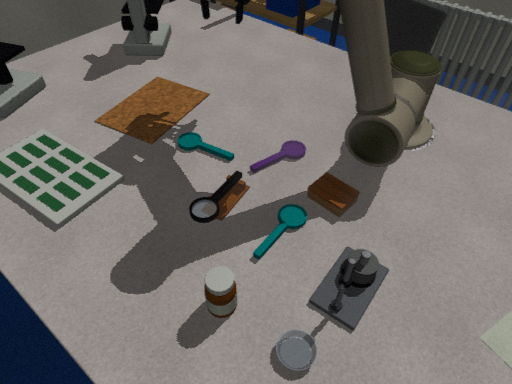

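View pics/top0.png

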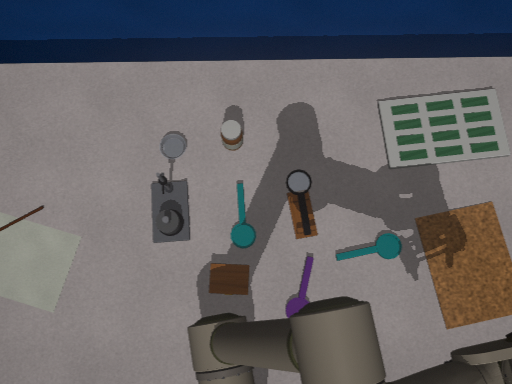

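The only black loupe is on the wooden rest, with its lens at top (299,182) and its handle running to (309,232); in the scene view the lens is at (205,208). The look-alikes are teal at top (243,235) and (388,246), and purple at (297,307). The cover knob is at top (167,215), the post and pointer at (163,180), the jar at (231,132), the dish at (173,146) and the box at (230,279). I choose the black loupe.

```bash
cat > h.py <<'E'
from workcell import *
import numpy as np,cv2
from scipy.spatial.transform import Rotation as R
def cam(n,s=None):
    c=camera_info(n);f=192/np.tan(np.radians(c["vertical_fov"])/2)
    if n=="wrist":
        s=s or read_state();M=c["mount"];Rt=R.from_rotvec(s["ee_rot"]).as_matrix()
        return dict(w=1,f=f,c=(c["cx"],c["cy"]),R=Rt@M[:3,:3],t=Rt@M[:3,3]+s["tcp_pos"])
    return dict(w=0,f=f,c=(c["cx"],c["cy"]),R=R.from_rotvec(c["orientation"]).as_matrix(),t=c["xyz"])
def ray(k,p):
    d=(np.atleast_2d(p)-k["c"])/k["f"]
    if k["w"]:
        r=np.linalg.norm(d,axis=1)[:,None]+1e-9; v=np.c_[d/r*np.sin(r),np.cos(r)]
    else: v=np.c_[d,np.ones(len(d))]
    return v@k["R"].T
def atz(k,p,z):
    v=ray(k,p); return k["t"]+v*((z-k["t"][2])/v[:,2])[:,None]
def proj(k,P):
    v=(np.atleast_2d(P)-k["t"])@k["R"]
    if k["w"]:
        r=np.linalg.norm(v[:,:2],axis=1)[:,None]+1e-9; d=v[:,:2]/r*np.arctan2(r,v[:,2:3])
    else: d=v[:,:2]/v[:,2:3]
    return d*k["f"]+k["c"]
def tri(ks,ps):
    A=0;b=0
    for k,p in zip(ks,ps):
        v=ray(k,p)[0];v/=np.linalg.norm(v);Q=np.eye(3)-np.outer(v,v);A=A+Q;b=b+Q@k["t"]
    return np.linalg.solve(A,b)
def snap(n,name):
    s=read_state();im=get_image(n);cv2.imwrite(f"pics/{name}.png",cv2.cvtColor(im,cv2.COLOR_RGB2BGR));return im,cam(n,s)
E
python3 - <<'E'
from h import *
im,k=snap("top","top1"); im2,k2=snap("scene","scene1")
print("R top",k["R"].round(3).tolist())
def world(o,z):
    cs,_=cv2.findContours(o["pixels"].astype(np.uint8),0,1);c=max(cs,key=cv2.contourArea)[:,0]
    return atz(k,c+0.0,z)[:,:2]
for t,z in(("station",12),("loupe_grip",42),("rest",10),("jar",100),("petri",10),("slide_box",35)):
    for o in outline_of("top",t)[:1]:
        r=cv2.minAreaRect(world(o,z).astype(np.float32));print(t,np.round(r[0]),np.round(r[1]),round(r[2],1),cv2.boxPoints(r).round().tolist())
print("lens z38",atz(k,(299,182),38),"hand end",atz(k,(309,233),42),"knob z80",atz(k,(166,215),80))
for q in("top1","scene1"):
    i=cv2.imread(f"pics/{q}.png");c=i[150:260,140:330] if q[0]=='t' else i[235:345,290:410]
    cv2.imwrite(f"pics/{q}c.png",cv2.resize(c,None,fx=4,fy=4,interpolation=2))
E
```

```text
R top [[-0.012, -0.977, 0.213], [-1.0, 0.013, 0.003], [-0.005, -0.213, -0.977]]
station [587. 187.] [195. 101.] 3.6 [[487.0, 231.0], [493.0, 130.0], [688.0, 143.0], [682.0, 243.0]]
loupe_grip [ 465. -340.] [ 69. 178.] 1.6 [[428.0, -252.0], [433.0, -430.0], [502.0, -428.0], [497.0, -250.0]]
rest [ 561. -173.] [131.  64.] 9.4 [[491.0, -152.0], [501.0, -215.0], [631.0, -194.0], [621.0, -131.0]]
jar [759.  14.] [58. 80.] 89.6 [[719.0, -15.0], [799.0, -16.0], [800.0, 42.0], [719.0, 43.0]]
petri [759. 184.] [74. 71.] 89.2 [[723.0, 148.0], [793.0, 147.0], [794.0, 220.0], [724.0, 221.0]]
slide_box [387.  25.] [104.  83.] 86.7 [[342.0, -24.0], [426.0, -29.0], [432.0, 75.0], [348.0, 80.0]]
lens z38 [[ 642.94235605 -167.15405062   38.        ]] hand end [[ 503.27455156 -188.85534817   42.        ]] knob z80 [[549.55195151 183.03198044  80.        ]]
```

View pics/top1c.png

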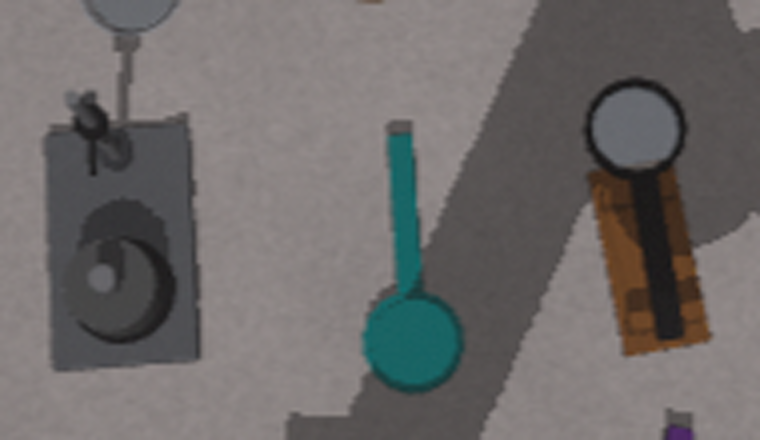

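The crop confirms the black loupe on the wooden rest. The plate corners are at crop (46,133), (187,120), (199,359) and (54,370). The knob top is at (102,277), the pointer tip at (93,175) and the lens at (635,128).

View pics/scene1c.png

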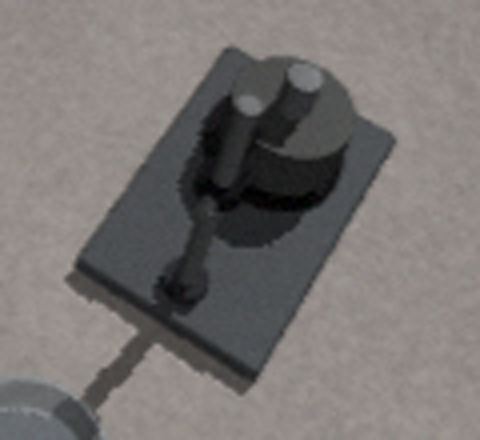

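```bash
python3 - <<'E'
from h import *
k=cam("top")
u=lambda a:(np.array(a)+.5)/4-.5+[140,150]
C=atz(k,u([(46,133),(187,118),(199,359),(54,370)]),12);print("corners",C.round(1).tolist())
m=np.array([[115,50],[115,-50],[-50,-50],[-50,50]])
P=C[:,:2];a=m-m.mean(0);b=P-P.mean(0);th=np.arctan2((a[:,0]*b[:,1]-a[:,1]*b[:,0]).sum(),(a*b).sum())
Q=np.array([[np.cos(th),-np.sin(th)],[np.sin(th),np.cos(th)]]);o=P.mean(0)-Q@m.mean(0)
print("stand",th,o,"res",(P-o-m@Q.T).round(1).tolist());print("tip xy",o+Q@[60,0],"post",o+Q@[95,0])
print("knob80",atz(k,u((102,277)),80),"lens38",atz(k,u((635,128)),44),"hand ends46",atz(k,u([(646,180),(670,338)]),46))
c=atz(k,u([(589,174),(670,160),(709,342),(626,355)]),6);print("rest",c.round(1).tolist(),c.mean(0))
for z in(100,125,150):print(z,atz(k,u((93,175)),z).round(1))
E
```

```text
corners [[652.0, 238.9, 12.0], [661.4, 141.7, 12.0], [494.0, 130.7, 12.0], [487.8, 228.2, 12.0]]
stand 0.06915431389217552 [541.41821809 182.64052405] res [[-0.6, -1.5], [1.8, 1.0], [-0.9, 1.4], [-0.3, -0.8]]
tip xy [601.27480568 186.78647649] post [636.19114845 189.20494875]
knob80 [[539.43647636 185.02865873  80.        ]] lens38 [[ 642.55580906 -164.95709268   44.        ]] hand ends46 [[ 606.2154569  -171.02629098   46.        ]
 [ 499.82280607 -183.39225744   46.        ]]
rest [[619.5, -135.7, 6.0], [628.7, -191.8, 6.0], [502.1, -213.9, 6.0], [493.9, -157.4, 6.0]] [ 561.06056876 -174.68849482    6.        ]
100 [[602.5 188.9 100. ]]
125 [[597.  184.1 125. ]]
150 [[591.4 179.3 150. ]]
```

```bash
python3 - <<'E'
from h import *
k=cam("scene")
u=lambda a:(np.array(a)-[290,235]+.5)*4-.5
for n,P in dict(base=(636,189,12),top=(636,189,170),tip100=(601,187,100),tip125=(601,187,125),tip150=(601,187,150),col100=(636,189,100),col125=(636,189,125),knob=(540,184,80),cen=(541,183,12)).items():print(n,u(proj(k,P)).round())
s=read_state();print(s["tcp_pos"],R.from_rotvec(s["ee_rot"]).as_matrix().round(3).tolist())
E
```

```text
base [[180. 285.]]
top [[245. 105.]]
tip100 [[250. 139.]]
tip125 [[261. 108.]]
tip150 [[273.  76.]]
col100 [[213. 192.]]
col125 [[224. 162.]]
knob [[300.  76.]]
cen [[268. 151.]]
[ 205.43813402 -510.14307487  238.75193458] [[0.928, 0.374, -0.0], [0.374, -0.928, 0.0], [0.0, -0.0, -1.0]]
```

Projected post and knob points match the picture, and the collar height suggests the pointer is near 100 mm. Next I move over the stand with the tool's x axis pointing away from the post.

```bash
R='x'; python3 -m handwheel '[{"jaw":-1,"slide":[323,-280,0],"yaw":-1.4},{"jaw":-1,"slide":[323,-280,0],"yaw":-1.4},{"jaw":-1,"slide":[323,-280,0],"yaw":-1.4},{"jaw":-1,"slide":[323,-280,0],"yaw":-1.4},{"jaw":-1,"slide":[323,-280,0],"yaw":-1.4},{"jaw":-1,"slide":[323,-280,0],"yaw":-1.4},{"jaw":-1,"slide":[323,-280,0],"yaw":-1.4},{"jaw":-1,"slide":[323,-280,0],"yaw":-1.4},{"jaw":-1,"slide":[323,-280,0],"yaw":-1.4},{"jaw":-1,"slide":[323,-280,0],"yaw":-1.4},{"jaw":-1,"slide":[323,-280,0],"yaw":-1.4}]'
cat >> h.py <<'E'
def go(target,yaw=None):
    s=read_state();M=R.from_rotvec(s["ee_rot"]).as_matrix();y=np.arctan2(M[1,0],M[0,0])
    print("t",s["time_s"],"tcp",s["tcp_pos"].round(1),"yaw",y.round(4),"zaxis",M[:,2].round(4),"slide",(M.T@(np.array(target)-s["tcp_pos"])).round(1),"turn",None if yaw is None else round(-((yaw-y+np.pi)%(2*np.pi)-np.pi),4))
E
python3 -c "
from h import *
go((500,181,280),3.21)"
```

```text
time_s: 2.68
tcp_pos: [400.3, -130.3, 238.8]
ee_rot: [-1.977, -2.442, -0.0]
contact_force: [-0.1, 0.8, -0.2]
grip_width: 88.2
grasp_force: 0.0
t 2.675 tcp [ 400.3 -130.3  238.8] yaw 1.7805 zaxis [ 0.  0. -1.] slide [283.8 162.3 -41.2] turn -1.4295
```

```bash
python3 -m handwheel '[{"jaw":-1,"slide":[284,162,-41],"yaw":-1.43},{"jaw":-1,"slide":[284,162,-41],"yaw":-1.43},{"jaw":-1,"slide":[284,162,-41],"yaw":-1.43},{"jaw":-1,"slide":[284,162,-41],"yaw":-1.43},{"jaw":-1,"slide":[284,162,-41],"yaw":-1.43},{"jaw":-1,"slide":[284,162,-41],"yaw":-1.43},{"jaw":-1,"slide":[284,162,-41],"yaw":-1.43},{"jaw":-1,"slide":[284,162,-41],"yaw":-1.43},{"jaw":-1,"slide":[284,162,-41],"yaw":-1.43},{"jaw":-1,"slide":[284,162,-41],"yaw":-1.43}]'
python3 - <<'E'
from h import *
im,k=snap("wrist","w1");go((540,184,57),3.21)
for n,P in dict(base=(636,189,12),top=(636,189,170),tip100=(601,187,100),tip125=(601,187,125),knob=(540,184,80),jar=(759,14,100)).items():print(n,proj(k,P).round())
i=cv2.imread("pics/w1.png");cv2.imwrite("pics/w1b.png",cv2.resize(i,(800,600),interpolation=2))
E
```

```text
time_s: 3.92
tcp_pos: [499.2, 181.6, 279.7]
ee_rot: [0.107, -3.14, -0.0]
contact_force: [1.1, -0.0, -0.0]
grip_width: 88.2
grasp_force: 0.0
t 3.975 tcp [499.2 181.6 279.7] yaw -3.0731 zaxis [-1.e-04  0.e+00 -1.e+00] slide [-40.9  -0.4 222.7] turn 0.0001
base [[255. 238.]]
top [[254. 304.]]
tip100 [[255. 246.]]
tip125 [[255. 256.]]
knob [[256. 194.]]
jar [[138. 322.]]
```

View pics/w1b.png

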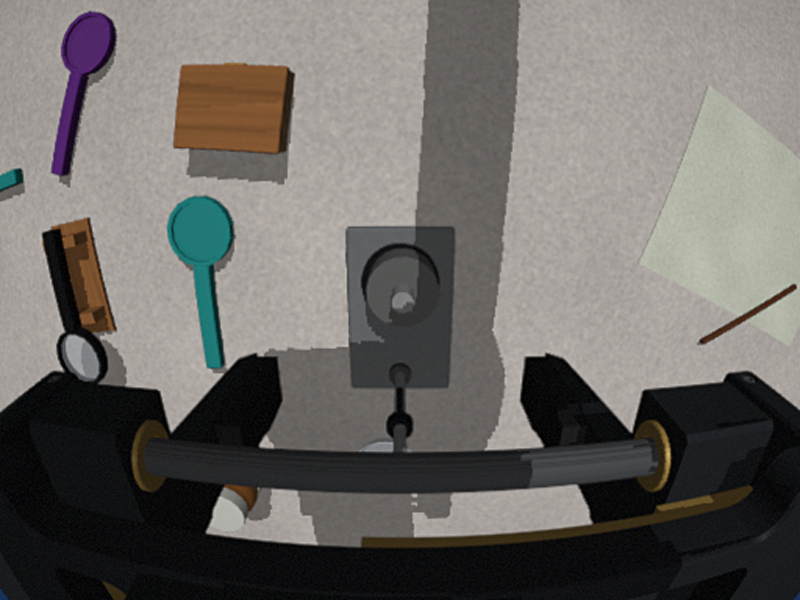

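The wrist view shows the knob top at about (257,191), the post base at (256,237), the collar at (256,271) and the pointer tip near (256,248). These agree with the stand fit, so I refine the knob and pointer tip numerically.

```bash
python3 - <<'E'
from h import *
k=cam("wrist");kt=cam("top");ks=cam("scene")
print("knob80",atz(k,(256.8,191),80))
ut=np.array([(102+.5)/4-.5+140,(277+.5)/4-.5+150]);us=np.array([(305+.5)/4-.5+290,(78+.5)/4-.5+235])
print("tri",tri([k,kt,ks],[(256.8,191),ut,us]))
for z in(95,100,105,110):print(z,"tip px",proj(k,(601,187,z)).round(1),"col",proj(k,(636,189,z)).round(1))
o=outline_of("wrist","cover_knob");
for q in o[:2]:print(q["p"],q["bbox"])
C=atz(k,np.array([(346,227),(455,227),(448,387),(353,387)])/1.5625,12);print(C.round(1).tolist())
i=cv2.imread("pics/w1.png")[225:300,215:300]; g=cv2.cvtColor(i,6); print(g[5:60:1,38:46].tolist())
E
```

```text
knob80 [[535.71778629 185.18792275  80.        ]]
tri [538.01750063 185.58431141  77.70491281]
95 tip px [[254.7 244. ]] col [[254.5 267.3]]
100 tip px [[254.7 245.9]] col [[254.4 269.3]]
105 tip px [[254.6 247.9]] col [[254.4 271.5]]
110 tip px [[254.6 249.9]] col [[254.4 273.7]]
0.93 [235.3, 160.3, 283.5, 205.4]
[[494.1, 132.5, 12.0], [487.4, 230.5, 12.0], [650.0, 240.7, 12.0], [656.5, 144.4, 12.0]]
[[58, 60, 60, 59, 59, 60, 58, 59], [59, 59, 62, 60, 61, 59, 62, 60], [44, 38, 32, 31, 33, 40, 52, 61], [25, 21, 25, 22, 21, 22, 30, 47], [26, 30, 31, 29, 27, 26, 19, 24], [39, 38, 37, 34, 38, 35, 31, 24], [39, 38, 37, 36, 36, 36, 37, 37], [37, 37, 36, 36, 39, 37, 37, 36], [41, 45, 51, 54, 46, 40, 37, 36], [44, 49, 54, 51, 52, 47, 36, 36], [48, 52, 52, 52, 52, 46, 41, 37], [47, 50, 54, 54, 53, 48, 39, 32], [49, 50, 50, 52, 52, 47, 39, 33], [49, 50, 52, 52, 51, 49, 36, 35], [47, 51, 52, 50, 51, 48, 39, 35], [48, 50, 54, 52, 53, 50, 45, 44], [48, 50, 54, 52, 53, 49, 49, 54], [48, 40, 41, 41, 46, 46, 51, 59], [46, 21, 18, 16, 32, 48, 61, 78], [46, 8, 6, 2, 17, 46, 76, 103], [49, 9, 11, 10, 
[... 421 characters left out ...]
11, 4, 12, 8, 29, 62, 99], [7, 7, 8, 9, 10, 7, 27, 63], [2, 6, 6, 6, 6, 5, 5, 18], [7, 3, 6, 9, 2, 10, 1, 3], [8, 6, 4, 9, 10, 8, 7, 9], [13, 12, 10, 12, 11, 9, 10, 4], [8, 3, 5, 4, 11, 11, 15, 6], [12, 11, 10, 5, 3, 6, 13, 2], [17, 28, 34, 40, 24, 23, 7, 15], [42, 54, 53, 54, 53, 48, 21, 8], [51, 55, 54, 56, 53, 51, 40, 10], [53, 51, 54, 52, 50, 51, 41, 17], [51, 51, 50, 51, 50, 48, 43, 17], [46, 52, 51, 49, 49, 51, 42, 15], [51, 50, 51, 51, 51, 49, 42, 14], [51, 53, 53, 49, 51, 50, 40, 7], [48, 49, 53, 51, 52, 51, 41, 26], [49, 49, 51, 50, 51, 44, 51, 72], [48, 51, 52, 51, 51, 48, 62, 93], [47, 48, 53, 51, 48, 50, 62, 91], [47, 49, 53, 50, 52, 47, 60, 90], [49, 51, 53, 53, 48, 46, 53, 81]]
```

```bash
python3 -m handwheel '[{"jaw":-1,"slide":[-39,1,55],"yaw":0},{"jaw":-1,"slide":[-39,1,110],"yaw":0},{"jaw":-1,"slide":[-39,1,150],"yaw":0},{"jaw":-1,"slide":[-39,1,180],"yaw":0},{"jaw":-1,"slide":[-39,1,200],"yaw":0},{"jaw":-1,"slide":[-39,1,215],"yaw":0},{"jaw":-1,"slide":[-39,1,222],"yaw":0},{"jaw":-1,"slide":[-39,1,222],"yaw":0}]'
python3 -m handwheel '[{"jaw":1,"slide":[0,0,0],"yaw":0},{"jaw":1,"slide":[0,0,0],"yaw":0},{"jaw":1,"slide":[0,0,0],"yaw":0},{"jaw":1,"slide":[0,0,0],"yaw":0},{"jaw":1,"slide":[0,0,0],"yaw":0},{"jaw":1,"slide":[0,0,0],"yaw":0},{"jaw":1,"slide":[0,0,0],"yaw":0},{"jaw":1,"slide":[0,0,0],"yaw":0}]'
```

```text
time_s: 5.03
tcp_pos: [538.0, 185.7, 57.8]
ee_rot: [-0.111, 3.14, 0.0]
contact_force: [-0.3, 0.3, 0.2]
grip_width: 88.2
grasp_force: 0.0
time_s: 6.02
tcp_pos: [537.9, 185.7, 57.7]
ee_rot: [0.112, -3.139, -0.0]
contact_force: [-0.6, -0.3, -0.3]
grip_width: 17.0
grasp_force: 30.0
```

```bash
python3 -m handwheel '[{"jaw":1,"slide":[0,0,-20],"yaw":0},{"jaw":1,"slide":[0,0,-50],"yaw":0},{"jaw":1,"slide":[0,0,-70],"yaw":0},{"jaw":1,"slide":[0,-25,-70],"yaw":0},{"jaw":1,"slide":[0,-60,-70],"yaw":0},{"jaw":1,"slide":[0,-95,-70],"yaw":0},{"jaw":1,"slide":[0,-110,-60],"yaw":0},{"jaw":1,"slide":[0,-110,-35],"yaw":0},{"jaw":1,"slide":[0,-110,-10],"yaw":0},{"jaw":1,"slide":[0,-110,8],"yaw":0},{"jaw":1,"slide":[0,-110,8],"yaw":0}]'
python3 - <<'E'
from h import *
im,k=snap("scene","s2"); i=cv2.imread("pics/s2.png")[150:370,160:420];cv2.imwrite("pics/s2c.png",cv2.resize(i,None,fx=2.7,fy=2.7,interpolation=2))
E
```

```text
time_s: 7.4
tcp_pos: [544.8, 76.5, 48.2]
ee_rot: [0.112, -3.136, -0.001]
contact_force: [0.3, -0.5, 0.1]
grip_width: 17.0
grasp_force: 30.0
```

View pics/s2c.png

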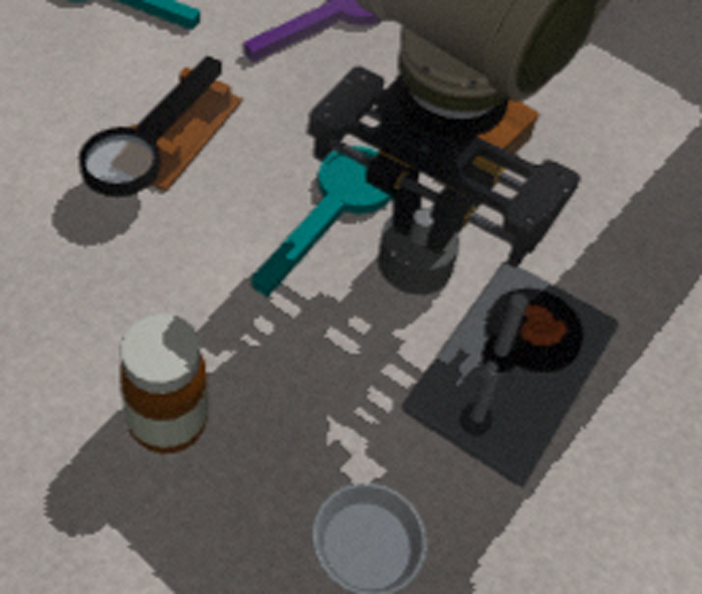

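The cover hangs upright between the fingers at crop (418,245), over bare bench, and the fossil at (545,322) is uncovered. Next I lower it, release it and retreat.

```bash
python3 -m handwheel '[{"jaw":1,"slide":[0,0,5],"yaw":0},{"jaw":1,"slide":[0,0,8],"yaw":0},{"jaw":1,"slide":[0,0,8.5],"yaw":0},{"jaw":1,"slide":[0,0,8.5],"yaw":0},{"jaw":-1,"slide":[0,0,8.5],"yaw":0},{"jaw":-1,"slide":[0,0,8.5],"yaw":0},{"jaw":-1,"slide":[0,0,8.5],"yaw":0},{"jaw":-1,"slide":[0,0,8.5],"yaw":0},{"jaw":-1,"slide":[0,0,8.5],"yaw":0},{"jaw":-1,"slide":[0,0,8.5],"yaw":0}]'
python3 -m handwheel '[{"jaw":-1,"slide":[0,0,-30],"yaw":0},{"jaw":-1,"slide":[0,0,-90],"yaw":0},{"jaw":-1,"slide":[0,0,-150],"yaw":0},{"jaw":-1,"slide":[0,0,-210],"yaw":0},{"jaw":-1,"slide":[0,0,-230],"yaw":0},{"jaw":-1,"slide":[0,0,-230],"yaw":0}]'
python3 - <<'E'
from h import *
go((480,-175,270),3.26)
E
```

```text
time_s: 8.7
tcp_pos: [545.7, 76.0, 41.3]
ee_rot: [-0.112, 3.14, 0.0]
contact_force: [-0.8, 0.2, 0.3]
grip_width: 75.1
grasp_force: 0.0
time_s: 9.45
tcp_pos: [546.0, 76.0, 272.4]
ee_rot: [-0.112, 3.137, -0.0]
contact_force: [-0.3, 0.1, -0.3]
grip_width: 88.0
grasp_force: 0.0
t 9.45 tcp [546.   76.  272.4] yaw -3.0703 zaxis [ 2.9e-03 -2.0e-04 -1.0e+00] slide [  83.7 -245.7    2.2] turn -0.0471
```

```bash
python3 -m handwheel '[{"jaw":-1,"slide":[20,-60,0],"yaw":-0.05},{"jaw":-1,"slide":[40,-115,0],"yaw":-0.05},{"jaw":-1,"slide":[60,-170,0],"yaw":-0.05},{"jaw":-1,"slide":[75,-225,0],"yaw":-0.05},{"jaw":-1,"slide":[84,-246,0],"yaw":-0.05},{"jaw":-1,"slide":[84,-246,0],"yaw":-0.05},{"jaw":-1,"slide":[84,-246,0],"yaw":-0.05}]'
python3 - <<'E'
from h import *
im,k=snap("wrist","w2");go((552,-177,100),3.26)
for n in("loupe_grip","rest"):
  for o in outline_of("wrist",n)[:3]:print(n,o["p"],o["bbox"])
i=cv2.imread("pics/w2.png")[120:320,140:407];cv2.imwrite("pics/w2c.png",cv2.resize(i,None,fx=3,fy=3,interpolation=2))
im,kt=snap("scene","s3")
for o in outline_of("scene","cover_knob")[:2]:print(o["p"],o["bbox"],proj(kt,[(546,76,62),(546,76,0)]))
E
```

```text
time_s: 10.32
tcp_pos: [479.5, -174.5, 270.4]
ee_rot: [0.191, -3.135, -0.002]
contact_force: [-0.0, -0.3, -0.8]
grip_width: 87.8
grasp_force: 0.0
t 10.375 tcp [ 479.6 -174.2  270.7] yaw -3.0191 zaxis [-9.e-04  9.e-04 -1.e+00] slide [-71.7 -11.7 170.6] turn 0.0041
loupe_grip 0.98 [87.8, 110.5, 198.7, 155.2]
loupe_grip 0.86 [226.0, 169.5, 271.0, 284.6]
loupe_grip 0.67 [337.9, 160.5, 380.7, 228.2]
rest 0.71 [226.6, 160.3, 269.4, 243.8]
0.97 [301.4, 229.4, 329.8, 259.9] [[315.84354666 232.46374678]
 [312.14996541 249.46057893]]
```

View pics/w2c.png

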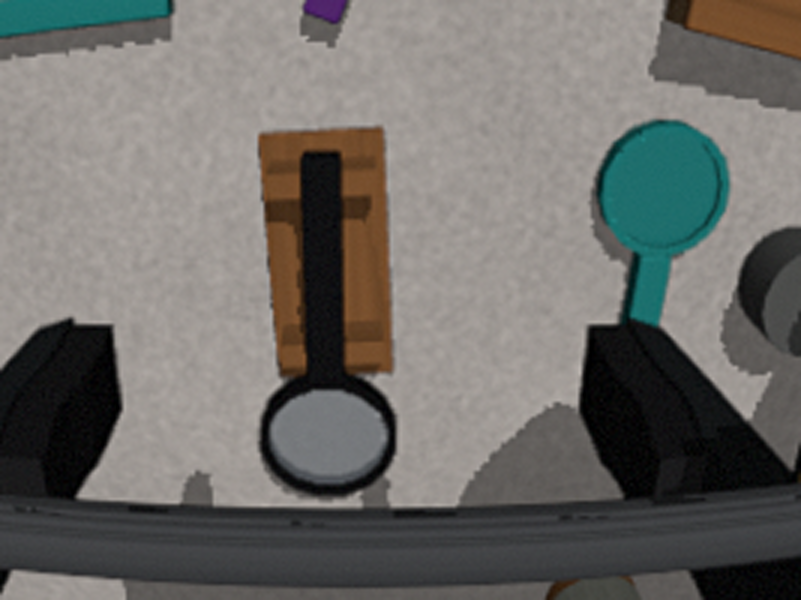

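The black loupe's handle runs from crop (321,153) to (326,378), with the lens at (330,434). The released cover shows upright at scene (315,245), where I expected it. Next I compute the grip point.

```bash
python3 - <<'E'
from h import *
k=cam("wrist");kt=cam("top");u=lambda a:(np.array(a)+.5)/3-.5+[140,120]
u2=lambda a:(np.array(a)+.5)/4-.5+[140,150]
E=atz(k,u([(321,153),(326,375)]),46);L=atz(k,u((330,434)),44)
print("ends",E.round(1).tolist(),"lens",L.round(1), "len",np.linalg.norm(E[1]-E[0]))
L2=atz(kt,u2((635,128)),44)
d=L[0]-E[0];y=np.arctan2(d[1],d[0]);print("yaw",y, "dist end-lens",np.linalg.norm(d[:2]),"top lens",L2)
c=np.array([np.cos(y),np.sin(y)]);print("grip from lens",L[0,:2]-78*c,"from end",E[0,:2]+66*c)
c=atz(k,u([(259,134),(383,127),(393,371),(280,376)]),6);print("rest",c.round(1).tolist(),c.mean(0))
g=(L[0,:2]-78*c[0,:2]*0-78*np.array([np.cos(y),np.sin(y)])+E[0,:2]+66*np.array([np.cos(y),np.sin(y)]))/2
go((*g,19),y+np.pi)
E
```

```text
ends [[498.7, -184.4, 46.0], [605.3, -170.2, 46.0]] lens [[ 639.3 -164.5   44. ]] len 107.54941907011667
yaw 0.14033483533664307 dist end-lens 142.00127884152033 top lens [[ 642.55580906 -164.95709268   44.        ]]
grip from lens [ 562.09098535 -175.4274339 ] from end [ 564.07005752 -175.14786345]
rest [[503.5, -214.7, 6.0], [493.1, -156.9, 6.0], [620.8, -134.4, 6.0], [631.1, -192.6, 6.0]] [ 562.09067955 -174.6491001     6.        ]
t 10.575 tcp [ 479.7 -174.6  271.2] yaw -3.0191 zaxis [ 0.  0. -1.] slide [-82.7 -10.9 252.2] turn -0.0179
```

```bash
python3 -m handwheel '[{"jaw":-1,"slide":[-40,-5,45],"yaw":-0.018},{"jaw":-1,"slide":[-83,-11,90],"yaw":-0.018},{"jaw":-1,"slide":[-83,-11,145],"yaw":-0.018},{"jaw":-1,"slide":[-83,-11,190],"yaw":-0.018},{"jaw":-1,"slide":[-83,-11,220],"yaw":-0.018},{"jaw":-1,"slide":[-83,-11,240],"yaw":-0.018},{"jaw":-1,"slide":[-83,-11,251],"yaw":-0.018},{"jaw":-1,"slide":[-83,-11,251],"yaw":-0.018}]'
python3 -m handwheel '[{"jaw":1,"slide":[0,0,0],"yaw":0},{"jaw":1,"slide":[0,0,0],"yaw":0},{"jaw":1,"slide":[0,0,0],"yaw":0},{"jaw":1,"slide":[0,0,0],"yaw":0},{"jaw":1,"slide":[0,0,0],"yaw":0},{"jaw":1,"slide":[0,0,0],"yaw":0},{"jaw":1,"slide":[0,0,0],"yaw":0},{"jaw":1,"slide":[0,0,0],"yaw":0}]'
python3 -m handwheel '[{"jaw":1,"slide":[0,0,-10],"yaw":0},{"jaw":1,"slide":[0,0,-30],"yaw":0},{"jaw":1,"slide":[0,0,-60],"yaw":0},{"jaw":1,"slide":[0,0,-100],"yaw":0},{"jaw":1,"slide":[0,0,-135],"yaw":0},{"jaw":1,"slide":[0,0,-160],"yaw":0},{"jaw":1,"slide":[0,0,-160],"yaw":0},{"jaw":1,"slide":[0,0,-160],"yaw":0}]'
python3 - <<'E'
from h import *
im,k=snap("wrist","w3");go((463,177,160),3.21)
i=cv2.imread("pics/w3.png");cv2.imwrite("pics/w3b.png",cv2.resize(i,(800,600),interpolation=2))
E
```

```text
time_s: 11.58
tcp_pos: [563.1, -176.0, 20.0]
ee_rot: [0.219, -3.133, -0.001]
contact_force: [-0.5, -0.1, -0.0]
grip_width: 88.2
grasp_force: 0.0
time_s: 12.58
tcp_pos: [563.2, -176.3, 20.3]
ee_rot: [-0.218, 3.134, 0.0]
contact_force: [0.2, -0.4, -0.5]
grip_width: 17.7
grasp_force: 30.0
time_s: 13.58
tcp_pos: [562.7, -176.0, 179.2]
ee_rot: [0.218, -3.133, -0.001]
contact_force: [-0.7, -0.2, -1.7]
grip_width: 17.5
grasp_force: 30.0
t 13.625 tcp [ 562.7 -176.   179. ] yaw -3.0024 zaxis [-0.002   0.0011 -1.    ] slide [ 49.7 363.4  19.6] turn 0.0708
```

View pics/w3b.png

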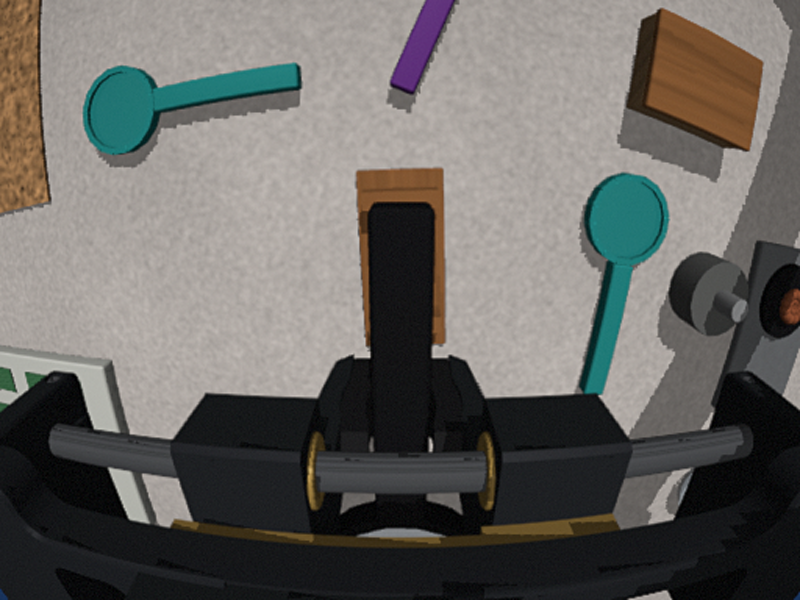

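The black loupe is held by its handle, whose rear end is at picture (402,207). Before placing it I go beside the stand to measure the pointer's height more closely.

```bash
python3 -m handwheel '[{"jaw":1,"slide":[-15,30,0],"yaw":0},{"jaw":1,"slide":[-40,80,0],"yaw":0},{"jaw":1,"slide":[-65,130,0],"yaw":0},{"jaw":1,"slide":[-85,180,10],"yaw":0},{"jaw":1,"slide":[-95,210,30],"yaw":0},{"jaw":1,"slide":[-99,224,45],"yaw":0},{"jaw":1,"slide":[-99,224,54],"yaw":0},{"jaw":1,"slide":[-99,224,54],"yaw":0},{"jaw":1,"slide":[-99,224,54],"yaw":0}]'
python3 - <<'E'
from h import *
im,k=snap("wrist","w4");go((463,177,160),3.21)
for n,P in dict(base=(635,189,12),top=(635,189,170),tip100=(600,188,100),tip110=(600,188,110),foss=(540.5,183.7,30)).items():print(n,(proj(k,P)*800/512).round())
i=cv2.imread("pics/w4.png");cv2.imwrite("pics/w4b.png",cv2.resize(i,(800,600),interpolation=2))
print(outline_of("wrist","pointer_tip")[:1] and outline_of("wrist","pointer_tip")[0]["bbox"])
for n in("top","scene"):
    im,kk=snap(n,n+"4");f=im.astype(int);m=((f[...,0]>f[...,2]*1.6)&(f[...,0]>50)).astype(np.uint8)
    c=proj(kk,(540.5,183.7,28))[0];q=np.zeros_like(m);cv2.circle(q,tuple(int(v) for v in c),12,1,-1);ys,xs=np.nonzero(m&q);print(n,c,len(xs),len(xs) and atz(kk,(xs.mean(),ys.mean()),27))
E
```

```text
time_s: 14.75
tcp_pos: [630.4, 58.1, 126.9]
ee_rot: [-0.216, 3.133, -0.0]
contact_force: [0.9, 0.4, -0.1]
grip_width: 17.9
grasp_force: 30.0
t 14.8 tcp [630.4  58.3 127. ] yaw -3.0037 zaxis [ 1.2e-03 -2.0e-04 -1.0e+00] slide [149.5 140.6 -33.3] turn 0.0695
base [[602. 319.]]
top [[751. 471.]]
tip100 [[691. 316.]]
tip110 [[702. 324.]]
foss [[642. 173.]]
[420.5, 203.4, 449.5, 279.5]
top [169.11756838 221.63648665] 0 0
scene [358.59295321 268.15717536] 163 [[543.06351957 188.98185389  27.        ]]
```

View pics/w4b.png

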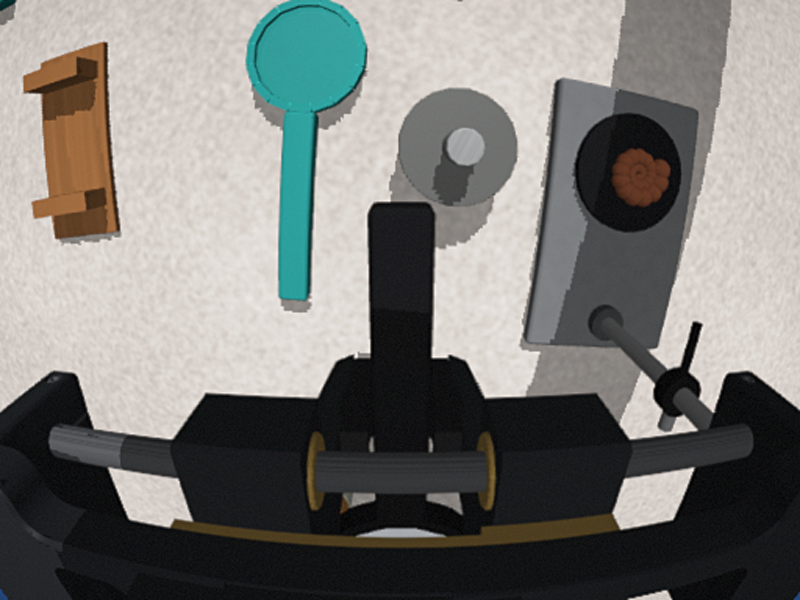

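The view shows the tip at (697,323), the post base at (605,320), the fossil near (641,177) on the disc centred at (628,172), and the cover upright at (458,148). I fit the stand pose and tip height jointly from these and the earlier pictures.

```bash
python3 - <<'E'
from h import *
from scipy.optimize import least_squares
k4=cam("wrist");kt=cam("top");ks=cam("scene")
# w1 pose: as recorded
k1=cam("wrist",dict(tcp_pos=np.array([499.2,181.6,279.7]),ee_rot=np.array([0.107,-3.14,0])))
b=lambda x,y:((x+.5)*.64-.5,(y+.5)*.64-.5); t=lambda x,y:((x+.5)/4-.5+140,(y+.5)/4-.5+150); s=lambda x,y:((x+.5)/2.7-.5+160,(y+.5)/2.7-.5+150)
o=[(k4,b(697,323),"tip"),(k4,b(628,172),(0,0,18)),(k4,b(698,110),(-50,50,12)),(k4,b(657,348),(115,50,12)),(k4,b(558,79),(-50,-50,12)),
 (k1,b(400,388),"tip"),(k1,b(346,227),(-50,-50,12)),(k1,b(455,227),(-50,50,12)),(k1,b(448,387),(115,50,12)),(k1,b(353,387),(115,-50,12)),
 (kt,t(46,133),(115,50,12)),(kt,t(187,118),(115,-50,12)),(kt,t(199,359),(-50,-50,12)),(kt,t(54,370),(-50,50,12)),(kt,t(93,175),"tip")]
def f(p):
    c,q=np.cos(p[2]),np.sin(p[2]);r=[]
    for k,px,m in o:
        m=(60,0,p[3]) if m=="tip" else m
        P=(p[0]+c*m[0]-q*m[1],p[1]+q*m[0]+c*m[1],m[2]);e=proj(k,P)[0]-px
        r+=list(e*np.linalg.norm(np.array(P)-k["t"])/k["f"])
    return np.array(r)
r=least_squares(f,[540,184,.07,105],loss="soft_l1",f_scale=2);print(r.x,f(r.x).reshape(-1,2).round(1).tolist())
for u in([0],[5],[14]):
    k,px,_=o[u[0]];x,y,th=r.x[:3];n=np.array([-np.sin(th),np.cos(th),0]);c0=np.array([x,y,0])
    v=ray(k,px)[0];T=c0+60*np.array([np.cos(th),np.sin(th),0])
    zs=np.linspace(90,150,601);e=[np.linalg.norm(proj(k,T+[0,0,z])[0]-px) for z in zs];print("z",zs[np.argmin(e)],min(e))
# loupe geometry in tool frame: handle rear top edge seen at (402,204)
p=np.array(b(402,204));S=read_state();M=R.from_rotvec(S["ee_rot"]).as_matrix()
for dz in(-6,0,6):print("rear end tilt",dz,(proj(k4,S["tcp_pos"]+M@[66,0,-17.8-8+dz])[0]),p)
E
```

```text
[5.40788731e+02 1.83332782e+02 6.92726195e-02 1.07036296e+02] [[-0.4, 0.2], [1.9, 0.2], [1.1, -1.5], [0.4, 2.1], [-0.3, -2.5], [-0.8, 0.3], [-2.1, 0.3], [-0.4, 0.1], [0.7, 2.0], [-2.5, 2.1], [-2.3, 0.0], [0.2, 2.4], [0.7, -0.3], [-1.6, 0.4], [0.0, 0.3]]
z 107.3 0.5447325181085196
z 106.3 0.619468061329654
z 107.9 0.06127124002387025
rear end tilt -6 [254.70271419 127.8153866 ] [257.1  130.38]
rear end tilt 0 [254.79490431 126.17378148] [257.1  130.38]
rear end tilt 6 [254.87842428 124.68812449] [257.1  130.38]
```

The pointer height comes out at about 107 mm from three cameras, and the stand at (540.8, 183.3). I raise the loupe and move it above the target first.

```bash
python3 -m handwheel '[{"jaw":1,"slide":[0,0,-35],"yaw":0},{"jaw":1,"slide":[20,15,-65],"yaw":0.02},{"jaw":1,"slide":[55,50,-70],"yaw":0.04},{"jaw":1,"slide":[90,85,-70],"yaw":0.07},{"jaw":1,"slide":[125,120,-70],"yaw":0.07},{"jaw":1,"slide":[145,136,-70],"yaw":0.07},{"jaw":1,"slide":[150.5,141.5,-70],"yaw":0.07},{"jaw":1,"slide":[150.5,141.5,-70],"yaw":0.07}]'
python3 -m handwheel '[{"jaw":1,"slide":[0,0,30],"yaw":0},{"jaw":1,"slide":[0,0,60],"yaw":0},{"jaw":1,"slide":[0,0,85],"yaw":0},{"jaw":1,"slide":[0,0,100],"yaw":0},{"jaw":1,"slide":[0,0,107],"yaw":0},{"jaw":1,"slide":[0,0,107],"yaw":0},{"jaw":1,"slide":[0,0,107],"yaw":0},{"jaw":1,"slide":[0,0,107],"yaw":0}]'
python3 - <<'E'
from h import *
go((462,177.8,89.2),3.2107)
for n in("top","scene"):
    im,k=snap(n,n+"5");print(n,"pred lens",proj(k,(540.8,183.3,107)).round(1))
    for o in outline_of(n,"loupe_grip")[:4]:print(round(o["p"],2),o["bbox"])
i=cv2.imread("pics/scene5.png")[200:340,270:430];i=cv2.resize(i,None,fx=3.7,fy=3.7,interpolation=2)
j=cv2.imread("pics/top5.png")[170:260,130:210];j=cv2.resize(j,None,fx=2.5,fy=2.5,interpolation=2)
c=np.zeros((518,800,3),np.uint8);c[:i.shape[0],:i.shape[1]]=i[:518];c[:j.shape[0],595:795]=j;cv2.imwrite("pics/c5.png",c)
E
```

```text
time_s: 16.0
tcp_pos: [462.0, 178.5, 196.5]
ee_rot: [-0.109, 3.139, -0.0]
contact_force: [0.1, -0.1, -0.2]
grip_width: 17.5
grasp_force: 30.0
time_s: 17.0
tcp_pos: [461.8, 178.6, 89.8]
ee_rot: [-0.109, 3.139, 0.0]
contact_force: [0.2, 0.1, -0.7]
grip_width: 17.5
grasp_force: 30.0
t 17.0 tcp [461.8 178.6  89.8] yaw -3.0724 zaxis [ 1.1e-03  1.0e-04 -1.0e+00] slide [-0.2 -0.8  0.6] turn 0.0001
top pred lens [[163.9 216.6]]
0.81 [231.6, 182.6, 253.8, 250.0]
0.78 [287.2, 257.6, 313.6, 324.1]
0.57 [335.0, 231.4, 399.2, 259.9]
0.53 [150.1, 201.8, 177.3, 219.6]
scene pred lens [[367.3 245.7]]
0.94 [250.7, 140.1, 304.1, 175.9]
0.81 [255.0, 205.2, 308.2, 258.5]
0.8 [347.7, 204.1, 399.9, 265.5]
0.6 [178.3, 132.8, 233.1, 159.9]
```

View pics/c5.png

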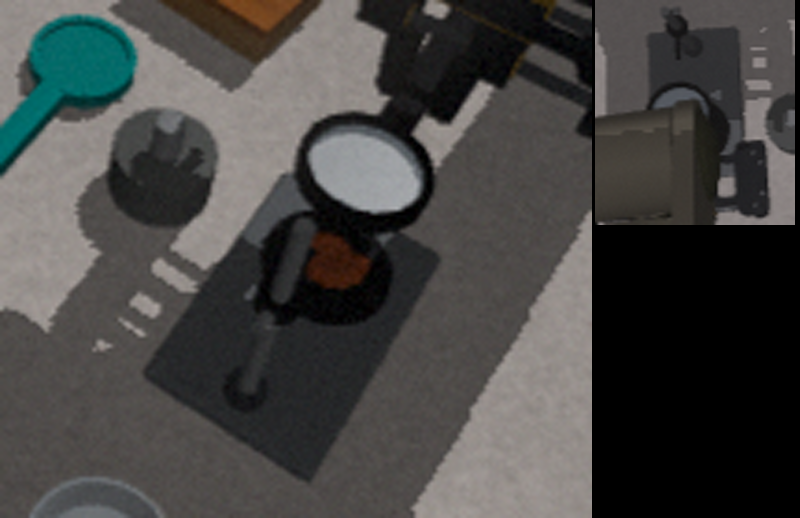

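The lens sits over the fossil at about scene (368.5,246.5), against a prediction of (367.3,245.7). The top view edge at (151,203) fits as well. As a final check I compare the frame's extents with a level model.

```bash
python3 - <<'E'
from h import *
k=cam("scene");a=np.linspace(0,2*np.pi,200)
print("seen L296 R433 T112 B233")
def ext(c,tilt):
    d=np.array([.9976,.069]);n=np.array([-.069,.9976]);P=[]
    for h in(-6,6):
        u=34*np.cos(a);P.append(np.c_[c[0]+u*d[0]+34*np.sin(a)*n[0],c[1]+u*d[1]+34*np.sin(a)*n[1],c[2]+h+tilt*u])
    q=(proj(k,np.vstack(P))-[270,200]+.5)*3.7-.5;return q.min(0).round(),q.max(0).round()
for c,t in(((540.8,183.3,107),0),((540.8,183.3,107),.1),((540.8,183.3,107),-.1),((540.8,183.3,101),0)):print(c,t,ext(c,t))
E
```

```text
seen L296 R433 T112 B233
(540.8, 183.3, 107) 0 (array([292., 111.]), array([432., 233.]))
(540.8, 183.3, 107) 0.1 (array([293., 114.]), array([431., 230.]))
(540.8, 183.3, 107) -0.1 (array([292., 108.]), array([433., 236.]))
(540.8, 183.3, 101) 0 (array([290., 118.]), array([429., 239.]))
```

Those extents match a level lens at 107 mm. I settle briefly and hand the job in.

```bash
python3 -m handwheel '[{"jaw":1,"slide":[0,-0.5,0],"yaw":0},{"jaw":1,"slide":[0,-0.5,0],"yaw":0},{"jaw":1,"slide":[0,-0.5,0],"yaw":0},{"jaw":1,"slide":[0,-0.5,0],"yaw":0},{"jaw":1,"slide":[0,-0.5,0],"yaw":0},{"jaw":1,"slide":[0,-0.5,0],"yaw":0}]' && python3 -c "
from workcell import *
print(job_done())"
```

```text
time_s: 17.95
tcp_pos: [461.5, 178.1, 89.3]
ee_rot: [-0.109, 3.14, 0.0]
contact_force: [-0.1, 1.0, -1.0]
grip_width: 17.7
grasp_force: 30.0
the job is handed in; nothing more can be done
None
```

I handed the job in at about 18 s: the cover stands upright and released on the bench, and the black loupe is held level over the fossil at the pointer's measured height of about 107 mm; the hand-in returned no verdict.

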